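# Load a drawer front into the drilling jig and click its drill guide into the notch

## Task

Take the blue drawer front out of the drying rack, lower it upright into the drilling jig's slot, push it along until its end rests against the end stop, and let go of it. Then take the drill guide by its black grip and slide it along its rail until its spring ball clicks into the notch of the index bar, without running on past the notch, and keep hold of it there for the drilling: finish still gripping the guide, at rest in the notch. Leave the white front, the tape, the sanding block and the paint tin alone.

Things in the scene. Friction and masses are not known exactly. Their poses are not given: they have to be found in the camera images.
- blue_front: blue painted drawer front, loose, a slab 16 mm thick (its x), 160 mm long (its y), 70 mm tall (its z), 0.1 to 0.2 kg, both ends alike; origin at the centre of its underside. It stands upright in one of the two grooves of the drying rack; grip it across its thickness by the upper edge
- white_front: white drawer front of the same size and with the same axes, in the other groove of the rack; stays there
- rack: wooden drying rack, fixed, 130 mm (x) by 118 mm (y), 34 mm high; origin at the centre of its underside. Two grooves 19 mm wide run along its y, centred at x = -40 and x = +40 mm; a front in one stands with its underside 14 mm over the table, its length along the rack's y
- jig: drilling jig, fixed: plywood bed 150 mm (x) by 340 mm (y), 18 mm thick; origin at the centre of its underside. Two aluminium fences along y form the slot: near fence x = 9 to 21 mm, far fence x = 39 to 55 mm, y = -60 to +135 mm, tops at z = 46 mm with a 3 mm chamfer at the mouth. A steel rail for the guide runs along y at x = -20 mm
- slot_home (a point): centre of the blue front's underside when it is home in the slot; x = 30, y = 35, z = 18 mm in the jig's frame, same axes. The slot is 18 mm wide and 28 mm deep and runs along y; its floor is at this height, and the face of the dark steel end stop (top at z = 62 mm) lies 80 mm on in +y; the other end is open. The home front's top is 88 mm above the table
- guide (a joint): travel of the drill guide along the jig's +y, in m, 0 to 0.24; it starts parked at 0 to 0.02, clear of the slot. Sliding takes about 2 N; breaking out of the notch takes about 15 N, and within about 3 mm of the notch the spring ball pulls the guide to the notch's centre by itself if it is let loose
- guide_grip (a point): centre of the top of the guide's black grip post: 24 mm square (sides along the jig's x and y), 142 mm above the table, free on all sides down to 84 mm above the table. It lies at x = -13 mm in the jig's frame. Axes as the jig's
- guide_index (a point): point of the guide at its spring ball (radius 6 mm, hidden under the brass screw), at the height of the index bar's top, x = -55 mm in the jig's frame and at the same y as guide_grip; red witness line on the guide's front. Axes as the jig's
- notch (a point): centre of the one notch across the top of the index bar: aluminium bar 14 mm wide, 12 mm high, along the jig's y at x = -55 mm on the bed; notch 9 mm wide between two red marks. The bar is clamped elsewhere along y for each job (notch at y = 0 to 70 mm in the jig's frame). The guide is in the notch when guide_index is at this point. Axes as the jig's
- tape: roll of masking tape, loose, 95 mm across and 25 mm high; origin at the centre of its underside; leave it
- sander: brown sanding block, loose, 61 by 100 by 27 mm; origin at the centre of its underside; leave it
- paint_tin: tin of blue paint, fixed, 83 mm across and 96 mm high, a brush and a stick lie on it; origin at the centre of its underside; leave it

How it is judged:
By the outcome, as a careful person would: the job done as asked, in the order asked, and still so for the second after the job is handed in, while the arm keeps its last pose, push and grip.
It also fails if it takes over 64 s, if anything falls off the work surface, if the arm or the gripper's body presses on something with over 40 N, if the wrist force passes 120 N, or if a joint passes its speed limit or range.

## Robot

A 7-joint arm with a two-finger parallel gripper is mounted at the origin on a cart in front of the work surface, level with it; the furniture and walls round the work are solid. World frame = base frame: x ahead of the robot, y to its left, z up, the work surface at z = 0. Lengths are in m, angles in degrees, forces in N, time in s.
With the tool pointing down it reaches from about 0.425 to 0.875 m from the base axis. Payload 4.7 kg.
Tool frame: the origin (TCP) lies between the finger pads; the fingertips stand 8 mm ahead of it and the grasp point (between the pads) lies 11 mm behind it (env.tip_extent is the distance from the TCP to the fingertips, in m); z points along the fingers, y is the line along which they close (so a half turn about z gives the same grasp; the last joint's range is limited). The gripper opens to 87 mm and grips with 3 to 60 N. Pads are 19 mm wide; open, the fingers measure 117 mm over their backs; the gripper's body (75 mm by 190 mm) begins 51 mm behind the grasp point.
Start: joints at [70.25, 18.392, -4.016, 83.108, 1.295, 78.541, -3.26], TCP at [0.228, -0.609, 0.231] pointing down, gripper open.
Joint ranges: [-163.93, 163.93], [-17.29, 119.83], [-79.2, 71.16], [3.27, 140.29], [-89.18, 269.18], [5.43, 117.66], [-154.24, 154.24]. Speed limits (degrees/s): [147.25, 147.25, 180, 180, 180, 180, 180].

## Interface

Orientations are given as [roll, pitch, yaw] about the fixed x, y, z axes, in that order (R = Rz(yaw) Ry(pitch) Rx(roll)).
In Python, from cell import sensors, vision, workorder, env gives the robot as it stands.
- The arm moves only by the tool drive_tool, never from a script. Its argument "moves" is a list of rows, each an object of numbers: "x", "y", "z": the shift along the tool's x, y, z in mm; "rx", "ry", "rz": the turn, a rotation vector about the tool's x, y, z in rad; "fingers": the closure, from -1 (fully open) to 1 (shut). In form: [{"x": .., "y": .., "z": .., "rx": .., "ry": .., "rz": .., "fingers": ..}, ...]. A call has 1 to 20 rows; each row is the pose to reach, as a shift and turn from the pose commanded when the call began, along the tool's axes at that moment; what a row does not reach only later rows make up. A row lasts 1/8 s, in which the tool goes at most 62.5 mm and 10.7 degrees, less where a joint would pass 70% of its speed; a pose out of reach is approached as far as the arm can. A call with a gripper value outside its range is refused whole. The fingers move at their own pace and stop on an object; "force" is the grip in N (left out, the last holds). Time passes only in rows, so rows that repeat a pose let the fingers close. It gives the time, the measured TCP pose, the force, the opening and the grip force at its end, in the units of the state.
- sensors.get_obs(): the state, without advancing time (a new reading comes with each control period).
- vision.read_camera(name): name is "scene" or "top" or "wrist"; returns a dict with "image" (400x640x3 uint8, red, green, blue), "fx", "fy", "cx", "cy" (pixels), "k1" (the pictures are not rectified: a ray, as slopes to the right and down, at radius r is drawn at 1 + k1 r^2 times it, then the intrinsics apply), "R" (3x3) and "t" (3): a world point X has camera coordinates R X + t. Camera axes: x right, y down, z forward; pixel columns grow to the right and rows downward; lengths in m; the calibration is good to about 2 mm. A picture is of the moment at which its call begins. There is no depth.
- workorder.sign_off(): hands the job in; it is judged then, once.
The state is a dict: "time_s": time; "qpos": joint angles; "joint_velocities": joint speeds; "effort": joint torques, N m; "tool_pos": TCP position; "tool_rot": TCP orientation; "force": force on the tool from outside, world axes, zero at the start; "wrist_torque": the same for the moment, N m; "grip_width": finger opening in m; "grasp_force": force on a finger pad.
Only numpy, scipy, OpenCV 4.12 (cv2) and the standard library are available. Lean on these libraries where they do the work, as an engineer would, in place of code of your own. Each camera call takes 0.05 s, during which the arm holds its last target. There are 200 camera calls.

## Working session

There is one attempt and no reset: what is moved stays moved. The work goes in short steps, Python scripts to look and compute and a tool call to move; the robot and the scene stay as the last step left them, time stands still between calls to the robot, and variables do not carry over. Pictures are saved under pics/ and viewed, at most 10 in all, crops included, and the job is handed in when it is done.

Besides the shell and the picture viewer there is one more tool, called after "Emit:" by a JSON object that holds its "fn" and its "kwargs", one argument or row to a line. drive_tool: Moves the arm, as the interface text tells. Its arguments: {"type":"object","properties":{"moves":{"type":"array"},"force":{"type":"number"}},"required":["moves"]}

```bash
ls; mkdir -p pics
python3 - <<'E'
from cell import sensors,vision,env
import cv2,numpy as np
for n in ("scene","top"):
    c=vision.read_camera(n); cv2.imwrite(f"pics/{n}0.png",c["image"][:,:,::-1])
    print(n,[c[k] for k in("fx","fy","cx","cy","k1")],-c["R"].T@c["t"],np.round(c["R"],3).tolist())
print(sensors.get_obs())
E
```

```text
pics
scene [409.0436171850821, 409.0436171850821, 316.3383324104526, 198.62265733547474, -0.02272622381138365] [-0.1311844   0.60058511  1.0883772 ] [[-0.687, -0.727, 0.005], [-0.516, 0.482, -0.708], [0.512, -0.489, -0.706]]
top [406.49395629373936, 406.49395629373936, 321.8769688073199, 201.82949597706883, 0.004738565297034961] [ 0.50360794 -0.05380536  1.37998439] [[-0.006, -1.0, 0.02], [-0.998, 0.005, -0.058], [0.058, -0.02, -0.998]]
{'time_s': 0.1, 'qpos': array([70.25017866, 18.43560564, -4.01360848, 83.16710604,  1.29654947,
       78.54024576, -3.25860356]), 'joint_velocities': array([-0.03269672, -0.08445665,  0.09906997, -0.08143185, -0.03232501,
       -0.05950242,  0.11607609]), 'effort': array([-9.51037255e-04, -4.92570877e+01, -4.05942947e-01, -3.13400567e+01,
       -6.42504310e-02,  3.95492313e-02,  6.44785337e-05]), 'tool_pos': array([ 0.22800866, -0.60819444,  0.22956868]), 'tool_rot': array([-1.79902350e+02,  7.49463912e-03,  2.05592852e+01]), 'force': array([-0.03420801, -0.05316896,  0.60385682]), 'wrist_torque': array([-0.02663351,  0.03696001, -0.02030416]), 'grasp_force': 0.0, 'grip_width': 0.0869641479399726}
```

View pics/scene0.png

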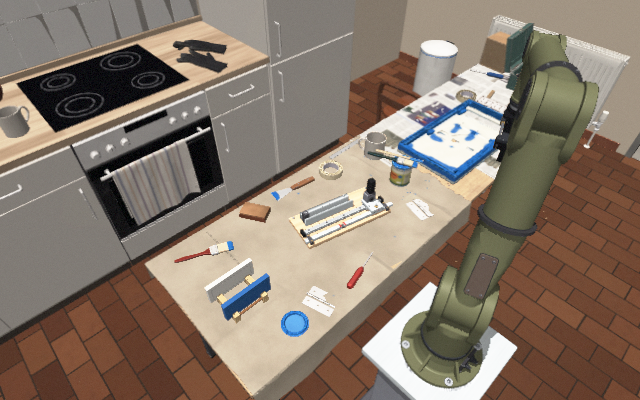

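View pics/top0.png

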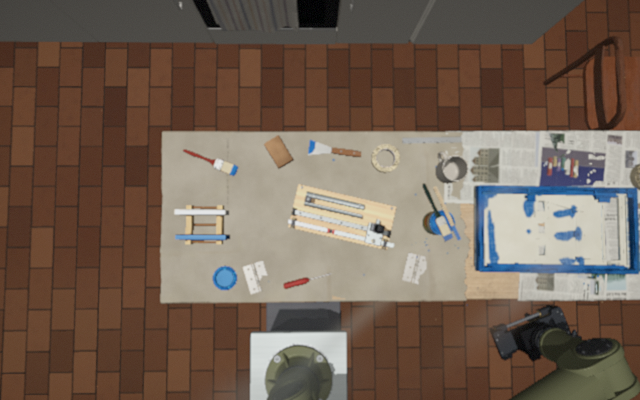

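The scene and top views show the rack at top (202,225), with the blue front nearer the robot at (202,237). The jig is at (343,217) with the guide at its right end (378,232), and the end stop is on the left. Next I'll enlarge these.

Run:
```python
import cv2,numpy as np
t=cv2.imread("pics/top0.png"); s=cv2.imread("pics/scene0.png")
def crop(im,x0,y0,w,h,k): return cv2.resize(im[y0:y0+h,x0:x0+w],None,fx=k,fy=k,interpolation=cv2.INTER_CUBIC)
a=crop(t,280,175,125,80,6)  #750x480
cv2.imwrite("pics/a.png",a)
b=np.hstack([crop(t,165,195,75,60,5),crop(s,200,250,80,60,5)]); 
c=crop(s,280,172,130,50,6)[:, :775]
c=cv2.resize(c,(775,298)); cv2.imwrite("pics/b.png",np.vstack([b,c]))
print(b.shape,c.shape)
```

```text
(300, 775, 3) (298, 775, 3)
```

View pics/a.png

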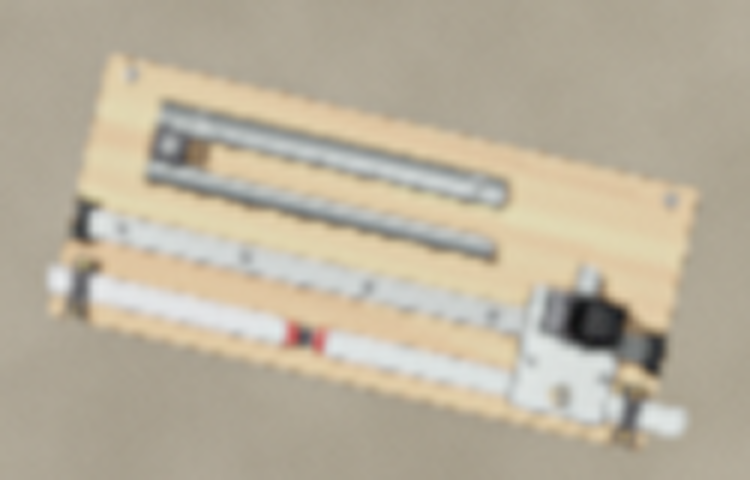

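View pics/b.png

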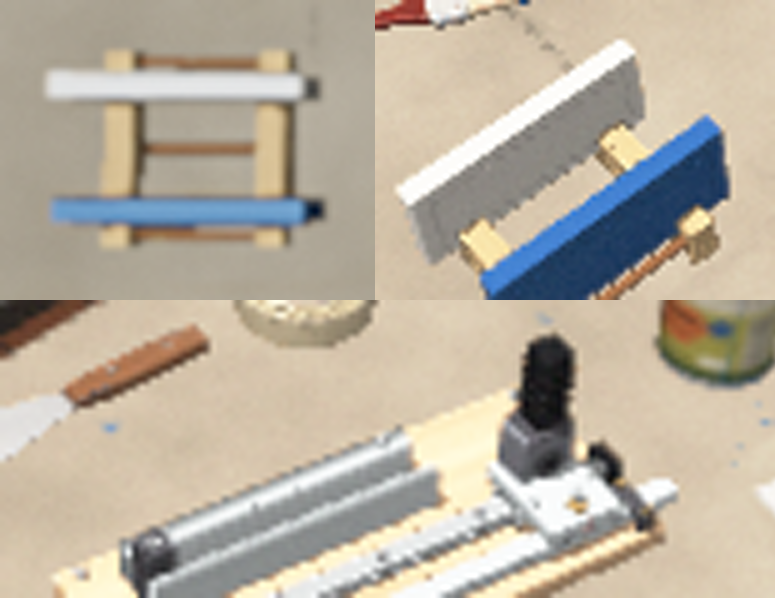

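Crop a: bed corners at (110,57), (698,188), (640,442) and (50,310). The notch is at (306,336), the grip top near (598,320) and the brass screw at (562,395). The fences run from (165,105)/(150,175) to (507,195)/(494,250). Crop b shows both fronts from above and in the scene view. Next, rough poses.

```bash
cat > h.py <<'E'
import numpy as np,cv2
from scipy.optimize import least_squares
from scipy.spatial.transform import Rotation as Ro
from cell import vision,sensors,env
def save(name,fn):
    c=vision.read_camera(name); cv2.imwrite(f"pics/{fn}.png",c["image"][:,:,::-1]); np.savez(f"pics/{fn}.npz",**{k:v for k,v in c.items() if k!="image"}); return c
def proj(c,X):
    p=np.atleast_2d(X)@c["R"].T+c["t"]; s=p[:,:2]/p[:,2:]; s=s*(1+c["k1"]*(s**2).sum(1,keepdims=True))
    return s*[c["fx"],c["fy"]]+[c["cx"],c["cy"]]
def ray(c,px):
    d=(np.atleast_2d(px)-[c["cx"],c["cy"]])/[c["fx"],c["fy"]]; s=d.copy()
    for _ in range(20): s=d/(1+c["k1"]*(s**2).sum(1,keepdims=True))
    v=np.c_[s,np.ones(len(s))]@c["R"]; return -c["R"].T@c["t"],v
def plane(c,px,z):
    o,v=ray(c,px); return o+v*((z-o[2])/v[:,2:])
def tri(cams,pxs):
    f=lambda X:np.concatenate([(proj(c,X)[0]-p) for c,p in zip(cams,pxs)])
    r=least_squares(f,[.5,0,.05]); return r.x,r.fun
def rz(a): return np.array([[np.cos(a),-np.sin(a)],[np.sin(a),np.cos(a)]])
def fitpose(obs,p0):
    "obs: list (cam,px,localpoint); fit x,y,yaw,z"
    def f(p):
        return np.concatenate([proj(c,np.r_[rz(p[2])@np.array(l[:2])+p[:2],l[2]+p[3]])[0]-u for c,u,l in obs])
    r=least_squares(f,p0,loss="soft_l1"); return r.x,f(r.x).reshape(-1,2)
E
python3 - <<'E'
from h import *
top=save("top","t1"); sc=save("scene","s1")
A=lambda x,y:np.array([280+(x+.5)/6-.5,175+(y+.5)/6-.5])
B=lambda x,y:np.array([165+(x+.5)/5-.5,195+(y+.5)/5-.5])
S=lambda x,y:np.array([200+(x-375+.5)/5-.5,250+(y+.5)/5-.5])
# jig: image left = +y, up=+x
o=[(top,A(110,57),(.075,.17,.018)),(top,A(698,188),(.075,-.17,.018)),(top,A(640,442),(-.075,-.17,.018)),(top,A(50,310),(-.075,.17,.018)),
(top,A(507,207),(.039,-.06,.046)),(top,A(496,243),(.021,-.06,.046)),(top,A(150,178),(.009,.135,.046)),(top,A(163,104),(.055,.135,.046))]
p,r=fitpose(o,[.45,-.1,-.2,0]); print("jig",p,np.degrees(p[2])); print(r.round(2).tolist())
def loc(P): return rz(p[2]).T@(np.ravel(P)[:2]-p[:2])
print("notch",loc(plane(top,A(306,336),.03))); print("grip",loc(plane(top,A(598,320),.142)),"screw",loc(plane(top,A(562,395),.05)))
for n,e in (("blue",((52,200),(305,200),(305,220),(52,220))),("white",((47,73),(303,73),(303,97),(47,97)))):
    P=plane(top,[B(*q) for q in e],.084); print(n,P.mean(0),np.degrees(np.arctan2(*(P[0]-P[1])[[1,0]])),P.round(3).tolist())
# triangulate blue right end top corner near robot edge; scene right end  (708,118)->far? 
for t,s in (((305,200),(708,117)),((303,73),(622,40)),((47,73),(398,188))):
    print(tri([top,sc],[B(*t),S(*s)]))
E
```

```text
jig [ 0.53353592 -0.15047771 -0.22854535 -0.01576583] -13.094683782974013
[[0.56, -0.21], [-0.05, 0.12], [0.31, 0.97], [0.59, 0.72], [-0.98, -0.24], [-0.31, -0.97], [-0.61, 0.38], [0.31, -0.74]]
notch [-0.05538514  0.02979616]
grip [-0.01434309 -0.1084013 ] screw [-0.05578676 -0.11245354]
blue [0.47056781 0.30507584 0.084     ] 89.63489054419348 [[0.477, 0.385, 0.084], [0.476, 0.226, 0.084], [0.464, 0.226, 0.084], [0.465, 0.384, 0.084]]
white [0.54957072 0.30820064 0.084     ] 89.71464794300678 [[0.558, 0.389, 0.084], [0.557, 0.228, 0.084], [0.542, 0.228, 0.084], [0.542, 0.389, 0.084]]
(array([0.47531528, 0.22518015, 0.08168773]), array([ 0.33049871,  0.31260526, -0.42189269, -0.04290506]))
(array([0.55615532, 0.22762502, 0.08022564]), array([ 0.26319557,  0.24304769, -0.3417224 , -0.04221966]))
(array([0.55605245, 0.38666434, 0.08579496]), array([ 0.52104878,  0.4573206 , -0.62261223, -0.10527739]))
```

```bash
cat >> h.py <<'E'
def tool():
    o=sensors.get_obs(); return np.array(o["tool_pos"]),Ro.from_euler("xyz",o["tool_rot"],degrees=True)
def goto(pos,yaw):
    "shift and turn in tool axes (mm, rad) from the measured pose"
    p,R=tool(); G=Ro.from_euler("xyz",[180,0,yaw],degrees=True)
    print("xyz mm",(R.inv().apply(np.array(pos)-p)*1e3).round(1),"rv",(R.inv()*G).as_rotvec().round(4),"t",sensors.get_obs()["time_s"])
E
python3 - <<'E'
from h import *
c=save("wrist","w0"); p,R=tool(); o=-c["R"].T@c["t"]
print(R.inv().apply(o-p), (c["R"]@R.as_matrix()).round(3), c["fx"],c["k1"])
goto([.50,-.15,.28],76.9); print(env.tip_extent)
E
```

```text
[ 0.07464422  0.00199107 -0.15322585] [[ 0.001  1.     0.001]
 [-0.962  0.001 -0.272]
 [-0.272 -0.001  0.962]] 293.38105895786794 -0.04313997256872861
xyz mm [ 415.5 -333.8  -49.7] rv [-8.000e-04 -3.000e-04 -9.833e-01] t 0.25
0.008
```

Emit:
{"fn": "drive_tool", "kwargs": {
  "moves": [
    {"x":447,"y":-332,"z":30,"rz":-0.983,"fingers":-0.15},
    {"x":447,"y":-332,"z":30,"rz":-0.983,"fingers":-0.15},
    {"x":447,"y":-332,"z":30,"rz":-0.983,"fingers":-0.15},
    {"x":447,"y":-332,"z":30,"rz":-0.983,"fingers":-0.15},
    {"x":447,"y":-332,"z":30,"rz":-0.983,"fingers":-0.15},
    {"x":447,"y":-332,"z":30,"rz":-0.983,"fingers":-0.15},
    {"x":447,"y":-332,"z":30,"rz":-0.983,"fingers":-0.15},
    {"x":447,"y":-332,"z":30,"rz":-0.983,"fingers":-0.15},
    {"x":447,"y":-332,"z":30,"rz":-0.983,"fingers":-0.15},
    {"x":447,"y":-332,"z":30,"rz":-0.983,"fingers":-0.15},
    {"x":447,"y":-332,"z":30,"rz":-0.983,"fingers":-0.15},
    {"x":447,"y":-332,"z":30,"rz":-0.983,"fingers":-0.15},
    {"x":447,"y":-332,"z":30,"rz":-0.983,"fingers":-0.15},
    {"x":447,"y":-332,"z":30,"rz":-0.983,"fingers":-0.15}
  ]
}}

```text
invalid input at $.moves[0]: expected keys x, y, z, rx, ry, rz, fingers
```

Emit:
{"fn": "drive_tool", "kwargs": {
  "moves": [
    {"x":447,"y":-332,"z":30,"rx":0,"ry":0,"rz":-0.983,"fingers":-0.15},
    {"x":447,"y":-332,"z":30,"rx":0,"ry":0,"rz":-0.983,"fingers":-0.15},
    {"x":447,"y":-332,"z":30,"rx":0,"ry":0,"rz":-0.983,"fingers":-0.15},
    {"x":447,"y":-332,"z":30,"rx":0,"ry":0,"rz":-0.983,"fingers":-0.15},
    {"x":447,"y":-332,"z":30,"rx":0,"ry":0,"rz":-0.983,"fingers":-0.15},
    {"x":447,"y":-332,"z":30,"rx":0,"ry":0,"rz":-0.983,"fingers":-0.15},
    {"x":447,"y":-332,"z":30,"rx":0,"ry":0,"rz":-0.983,"fingers":-0.15},
    {"x":447,"y":-332,"z":30,"rx":0,"ry":0,"rz":-0.983,"fingers":-0.15},
    {"x":447,"y":-332,"z":30,"rx":0,"ry":0,"rz":-0.983,"fingers":-0.15},
    {"x":447,"y":-332,"z":30,"rx":0,"ry":0,"rz":-0.983,"fingers":-0.15},
    {"x":447,"y":-332,"z":30,"rx":0,"ry":0,"rz":-0.983,"fingers":-0.15},
    {"x":447,"y":-332,"z":30,"rx":0,"ry":0,"rz":-0.983,"fingers":-0.15},
    {"x":447,"y":-332,"z":30,"rx":0,"ry":0,"rz":-0.983,"fingers":-0.15},
    {"x":447,"y":-332,"z":30,"rx":0,"ry":0,"rz":-0.983,"fingers":-0.15}
  ]
}}

```text
time_s: 2.0
tool_pos: [0.5299, -0.1417, 0.2006]
tool_rot: [180.0, 0.0, 76.8]
force: [-0.3, 0.1, -1.0]
grip_width: 0.0501
grasp_force: 0.0
```

Run:
```python
from h import *
c=save("wrist","w1"); im=cv2.imread("pics/w1.png")
P=proj(c,[[.55,-.15,.02],[.46,-.14,.03],[.48,-.26,.142]]); print(P)
cv2.imwrite("pics/w1v.png",cv2.resize(im[:,130:530],(800,800),interpolation=cv2.INTER_CUBIC)[:, :])
cv2.imwrite("pics/w1v.png",cv2.resize(im[:,120:520],None,fx=1.5,fy=1.5,interpolation=cv2.INTER_CUBIC))
```

```text
[[337.46368572 189.0579601 ]
 [259.30002024 200.18038069]
 [294.3189025  354.63619562]]
```

View pics/w1v.png

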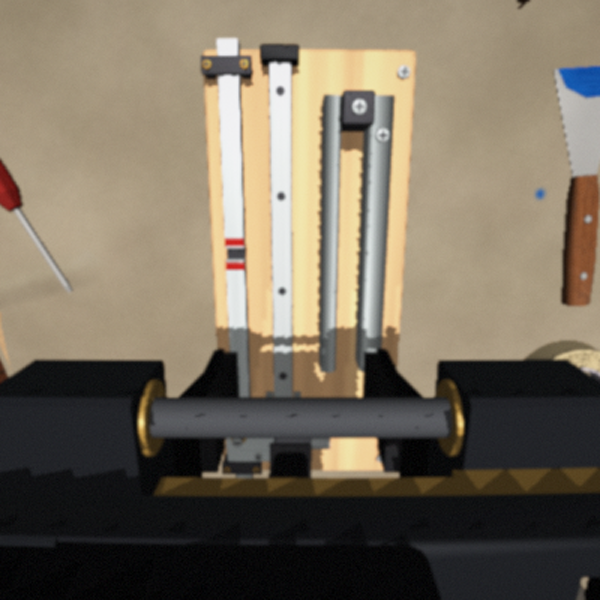

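Wrist view (crop ×1.5): notch at (236,254) between the red marks. The end stop is at (358,110), the slot runs down the image between x≈341 and 366, and the fence ends are near y≈370. I'll enlarge it for pixel readings.

Run:
```python
import cv2,numpy as np
im=cv2.imread("pics/w1.png")
f=lambda x,y,h:cv2.resize(im[y:y+h,x:x+65],None,fx=6,fy=6,interpolation=cv2.INTER_CUBIC)
cv2.imwrite("pics/w1c.png",np.hstack([np.vstack([f(325,55,60),f(325,212,40)]),np.vstack([f(253,25,60),f(253,150,40)])]))
```

```text
(no output)
```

View pics/w1c.png

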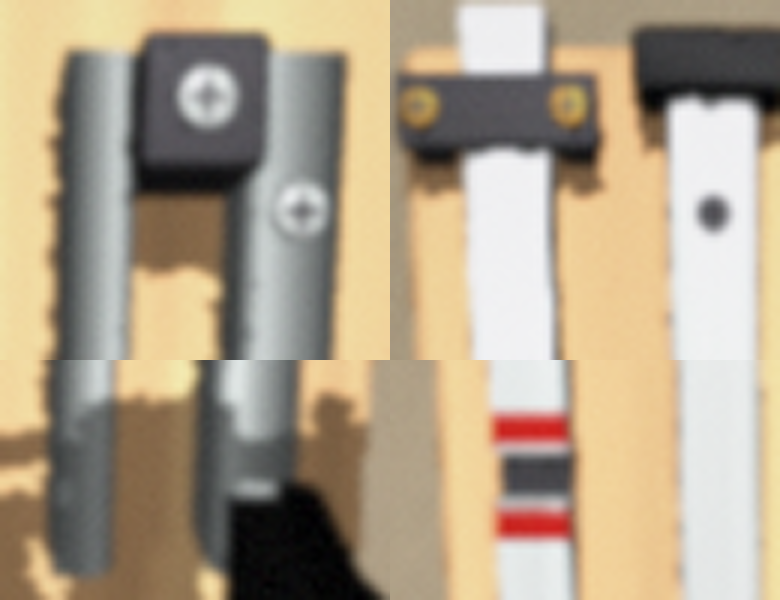

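The enlargement gives the fence edges, the end stop, the bar, the bed edge and the notch centre (535,477 in the crop, so about (277,169.5) in full). I'll fit the jig pose from these.

```bash
cat > jig.py <<'E'
from h import *
def load(fn): return dict(np.load(f"pics/{fn}.npz"))
w=load("w1"); top=load("t1")
P1=lambda x,y:(325+(x+.5)/6-.5,55+(y+.5)/6-.5); P2=lambda x,y:(325+(x+.5)/6-.5,212+(y-360+.5)/6-.5)
P3=lambda x,y:(253+(x-390+.5)/6-.5,25+(y+.5)/6-.5); P4=lambda x,y:(253+(x-390+.5)/6-.5,150+(y-360+.5)/6-.5)
L=[(.021,.043,[P1(133,52),P1(128,300),P2(113,500)]),(.039,.018,[P1(222,300),P2(195,500)]),
(.055,.046,[P1(345,60),P1(335,300)]),(.009,.018,[P1(67,60),P1(60,300),P2(48,500)]),
(-.062,.03,[P3(458,10),P3(470,340),P4(492,390)]),(-.048,.03,[P3(543,10),P3(552,340),P4(568,390)]),(-.075,.018,[P3(408,60),P3(413,300),P4(438,390),P4(450,580)])]
H=[(.17,.018,[P3(430,47),P3(600,47)]),(.135,.046,[P1(100,52),P1(320,52)])]
def W(p,l): return np.r_[rz(p[2])@np.array(l[:2])+p[:2],l[2]+p[3]]
def res(p):
    r=[]
    for x,z,q in L:
        a,b=proj(w,[W(p,(x,.12,z)),W(p,(x,-.05,z))])
        for u,v in q: r.append(a[0]+(b-a)[0]*(v-a[1])/(b-a)[1]-u)
    for y,z,q in H:
        a,b=proj(w,[W(p,(-.07,y,z)),W(p,(.07,y,z))])
        for u,v in q: r.append(a[1]+(b-a)[1]*(u-a[0])/(b-a)[0]-v)
    return np.array(r)
if __name__=="__main__":
    for zf in (1,0):
        f=(lambda p:res(p)) if zf else (lambda p:res(np.r_[p[:3],0]))
        s=least_squares(f,[.5335,-.15,-.2285,0],loss="soft_l1",f_scale=.3); print(s.x.round(4),np.degrees(s.x[2]),s.fun.round(2))
        p=s.x if zf else np.r_[s.x[:3],0]
        n=plane(w,[P4(535,477)],.03+p[3])[0]; print("notch loc",rz(p[2]).T@(n[:2]-p[:2])); print("home",W(p,(.03,.035,.018)))
    # two-view heights top/wrist
    A=lambda x,y:np.array([280+(x+.5)/6-.5,175+(y+.5)/6-.5])
    print("notch tri",tri([top,w],[A(306,336),P4(535,477)]))
    print("corner tri",tri([top,w],[A(50,310),P3(408,47)]))
E
python3 jig.py
```

```text
[ 0.5357 -0.1497 -0.2284 -0.0031] -13.088793118235525 [ 0.72  0.68  0.45 -0.61 -0.41  0.24 -0.06 -1.55 -0.79 -0.12  0.17  0.66
  0.31 -0.02  0.36  0.21 -1.57 -0.26 -0.16 -0.46  0.13  0.11 -0.1  -0.12]
notch loc [-0.05486459  0.02760161]
home [ 0.57281471 -0.12239717  0.01489012]
[ 0.5356 -0.1504 -0.2296  0.    ] -13.155988291655401 [ 1.25  1.15  0.72 -0.04 -0.05  1.13  0.76 -1.17 -0.47  0.02 -0.07  0.38
 -0.03 -0.13  0.21 -0.01 -1.9  -0.62 -0.57 -0.91 -0.1  -0.09  0.08  0.1 ]
notch loc [-0.05453227  0.0287196 ]
home [ 0.57278813 -0.12313562  0.018     ]
notch tri (array([ 0.4869989 , -0.11110083,  0.0192393 ]), array([ 0.52272797, -0.2415951 , -0.12133247, -0.15301123]))
corner tri (array([0.5020121 , 0.03381147, 0.01119787]), array([-0.09043305, -0.16286074, -0.04342798,  0.03795396]))
```

Emit:
{"fn": "drive_tool", "kwargs": {
  "moves": [
    {"x":397,"y":-154,"z":0,"rx":0,"ry":0,"rz":-0.223,"fingers":-0.15},
    {"x":397,"y":-154,"z":0,"rx":0,"ry":0,"rz":-0.223,"fingers":-0.15},
    {"x":397,"y":-154,"z":0,"rx":0,"ry":0,"rz":-0.223,"fingers":-0.15},
    {"x":397,"y":-154,"z":0,"rx":0,"ry":0,"rz":-0.223,"fingers":-0.15},
    {"x":397,"y":-154,"z":0,"rx":0,"ry":0,"rz":-0.223,"fingers":-0.15},
    {"x":397,"y":-154,"z":0,"rx":0,"ry":0,"rz":-0.223,"fingers":-0.15},
    {"x":397,"y":-154,"z":0,"rx":0,"ry":0,"rz":-0.223,"fingers":-0.15},
    {"x":397,"y":-154,"z":0,"rx":0,"ry":0,"rz":-0.223,"fingers":-0.15},
    {"x":397,"y":-154,"z":0,"rx":0,"ry":0,"rz":-0.223,"fingers":-0.15},
    {"x":397,"y":-154,"z":0,"rx":0,"ry":0,"rz":-0.223,"fingers":-0.15},
    {"x":397,"y":-154,"z":0,"rx":0,"ry":0,"rz":-0.223,"fingers":-0.15}
  ]
}}

```text
time_s: 3.42
tool_pos: [0.471, 0.2792, 0.2005]
tool_rot: [180.0, 0.0, 89.5]
force: [0.3, -0.8, 0.3]
grip_width: 0.0498
grasp_force: 0.0
```

Run:
```python
from h import *
c=save("wrist","w2"); im=cv2.imread("pics/w2.png")
print(tool()[0],proj(c,[[.4706,.385,.084],[.4706,.225,.084]]))
cv2.imwrite("pics/w2v.png",cv2.resize(im[0:270,200:500],None,fx=2,fy=2,interpolation=cv2.INTER_CUBIC))
```

```text
[0.47087128 0.27955404 0.200535  ] [[317.55269801  81.5880192 ]
 [319.1827014  252.36904807]]
```

View pics/w2v.png

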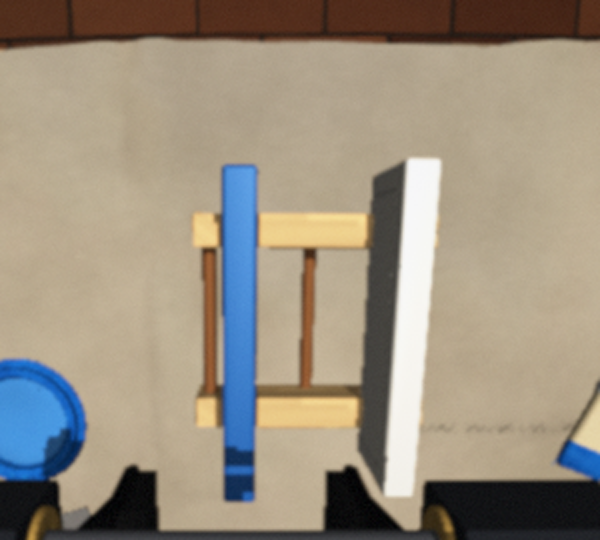

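Crop ×2: the blue front's top edge runs from (239.5,165) to (239.5,500), and the fingers straddle it. The white front is well clear on the right.

Run:
```python
from h import *
c=dict(np.load("pics/w2.npz"));t=dict(np.load("pics/t1.npz"));F=lambda x,y:np.array([200+(x+.5)/2-.5,(y+.5)/2-.5])
P=plane(c,[F(239.5,165),F(239.5,500)],.084);print(P,P.mean(0),np.degrees(np.arctan2(*(P[0]-P[1])[[1,0]])))
B=lambda x,y:np.array([165+(x+.5)/5-.5,195+(y+.5)/5-.5])
for a,b in (((239.5,165),(52,210)),((239.5,500),(305,210)),((424,158),(47,85)),((397,496),(303,85))): print(tri([c,t],[F(*a),B(*b)]))
W=P.mean(0); goto([W[0],W[1],.058],np.degrees(np.arctan2(*(P[0]-P[1])[[1,0]])))
```

```text
[[0.47227203 0.38444827 0.084     ]
 [0.47094293 0.22786185 0.084     ]] [0.47160748 0.30615506 0.084     ] 89.51368890449741
(array([0.47219189, 0.38434923, 0.08475831]), array([-0.094717  ,  0.0099165 , -0.03756032, -0.3473485 ]))
(array([0.4708332 , 0.22640058, 0.08082636]), array([-0.08754348,  0.00340457, -0.00913395, -0.2733262 ]))
(array([0.54961538, 0.38609874, 0.09164071]), array([ 0.0076378 , -0.00822954,  0.0345    ,  0.02888748]))
(array([0.5502882 , 0.22839637, 0.08211783]), array([-0.10605135,  0.03496255, -0.12492116, -0.33461943]))
xyz mm [ 26.7   0.5 142.5] rv [0.0003 0.0006 0.0003] t 3.475
```

Emit:
{"fn": "drive_tool", "kwargs": {
  "moves": [
    {"x":26.5,"y":0.5,"z":50,"rx":0,"ry":0,"rz":0,"fingers":-0.15},
    {"x":26.5,"y":0.5,"z":90,"rx":0,"ry":0,"rz":0,"fingers":-0.15},
    {"x":26.5,"y":0.5,"z":120,"rx":0,"ry":0,"rz":0,"fingers":-0.15},
    {"x":26.5,"y":0.5,"z":142,"rx":0,"ry":0,"rz":0,"fingers":-0.15},
    {"x":26.5,"y":0.5,"z":142,"rx":0,"ry":0,"rz":0,"fingers":-0.15},
    {"x":26.5,"y":0.5,"z":142,"rx":0,"ry":0,"rz":0,"fingers":0.3},
    {"x":26.5,"y":0.5,"z":142,"rx":0,"ry":0,"rz":0,"fingers":1},
    {"x":26.5,"y":0.5,"z":142,"rx":0,"ry":0,"rz":0,"fingers":1},
    {"x":26.5,"y":0.5,"z":142,"rx":0,"ry":0,"rz":0,"fingers":1},
    {"x":26.5,"y":0.5,"z":142,"rx":0,"ry":0,"rz":0,"fingers":1},
    {"x":26.5,"y":0.5,"z":142,"rx":0,"ry":0,"rz":0,"fingers":1}
  ],
  "force": 25
}}

```text
time_s: 4.85
tool_pos: [0.4712, 0.3073, 0.0589]
tool_rot: [180.0, 0.0, 89.7]
force: [-0.3, -1.6, 3.0]
grip_width: 0.0158
grasp_force: 24.9
```

Emit:
{"fn": "drive_tool", "kwargs": {
  "moves": [
    {"x":0,"y":0,"z":-20,"rx":0,"ry":0,"rz":0,"fingers":1},
    {"x":0,"y":0,"z":-55,"rx":0,"ry":0,"rz":0,"fingers":1},
    {"x":0,"y":0,"z":-95,"rx":0,"ry":0,"rz":0,"fingers":1},
    {"x":0,"y":0,"z":-110,"rx":0,"ry":0,"rz":0,"fingers":1},
    {"x":-40,"y":9,"z":-110,"rx":0,"ry":0,"rz":0.03,"fingers":1},
    {"x":-90,"y":20,"z":-110,"rx":0,"ry":0,"rz":0.06,"fingers":1},
    {"x":-140,"y":31,"z":-110,"rx":0,"ry":0,"rz":0.09,"fingers":1},
    {"x":-190,"y":42,"z":-110,"rx":0,"ry":0,"rz":0.12,"fingers":1},
    {"x":-240,"y":53,"z":-110,"rx":0,"ry":0,"rz":0.15,"fingers":1},
    {"x":-290,"y":64,"z":-110,"rx":0,"ry":0,"rz":0.18,"fingers":1},
    {"x":-340,"y":75,"z":-110,"rx":0,"ry":0,"rz":0.2,"fingers":1},
    {"x":-390,"y":85,"z":-110,"rx":0,"ry":0,"rz":0.223,"fingers":1},
    {"x":-430,"y":93,"z":-105,"rx":0,"ry":0,"rz":0.223,"fingers":1},
    {"x":-454,"y":98,"z":-90,"rx":0,"ry":0,"rz":0.223,"fingers":1},
    {"x":-454,"y":98,"z":-75,"rx":0,"ry":0,"rz":0.223,"fingers":1},
    {"x":-454,"y":98,"z":-65,"rx":0,"ry":0,"rz":0.223,"fingers":1},
    {"x":-454,"y":98,"z":-65,"rx":0,"ry":0,"rz":0.223,"fingers":1},
    {"x":-454,"y":98,"z":-65,"rx":0,"ry":0,"rz":0.223,"fingers":1}
  ]
}}

```text
time_s: 7.1
tool_pos: [0.5666, -0.146, 0.124]
tool_rot: [180.0, -0.0, 77.0]
force: [-0.7, -0.1, -0.8]
grip_width: 0.0162
grasp_force: 24.9
```

Run:
```python
from h import *
c=save("wrist","w3"); im=cv2.imread("pics/w3.png")
print(tool()[0],proj(c,[[.5728+.2267*.08,-.1228+.974*.08,.018]]))
u,v=proj(c,[[.5728+.2267*.06,-.1228+.974*.06,.06]])[0].astype(int)
print(u,v)
cv2.imwrite("pics/w3v.png",cv2.resize(im[0:260,200:460],None,fx=2.3,fy=2.3,interpolation=cv2.INTER_CUBIC))
```

```text
[ 0.5667852  -0.14635184  0.12424602] [[319.67123688  82.63514915]]
319 105
```

View pics/w3v.png

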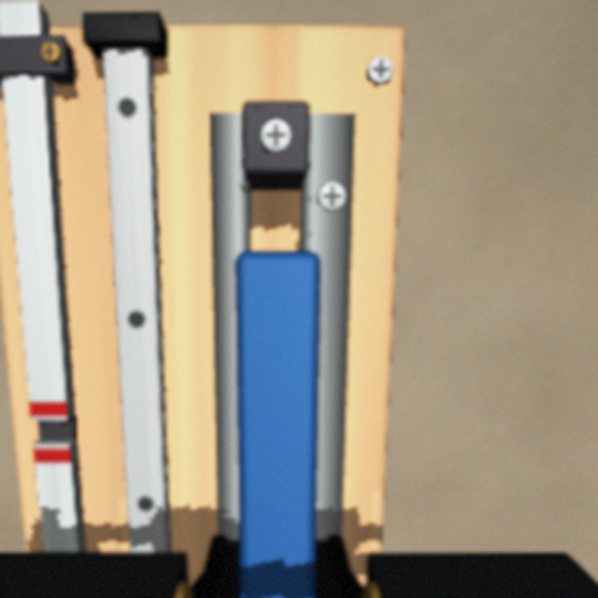

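The crop (×2.3) shows the front's far end centred at x=278.5 over the slot centred at about 276, so it is within 0.5 mm and parallel. Lowering it now.

Emit:
{"fn": "drive_tool", "kwargs": {
  "moves": [
    {"x":0,"y":-0.4,"z":12,"rx":0,"ry":0,"rz":0,"fingers":1},
    {"x":0,"y":-0.4,"z":22,"rx":0,"ry":0,"rz":0,"fingers":1},
    {"x":0,"y":-0.4,"z":28,"rx":0,"ry":0,"rz":0,"fingers":1},
    {"x":0,"y":-0.4,"z":33,"rx":0,"ry":0,"rz":0,"fingers":1},
    {"x":0,"y":-0.4,"z":38,"rx":0,"ry":0,"rz":0,"fingers":1},
    {"x":0,"y":-0.4,"z":43,"rx":0,"ry":0,"rz":0,"fingers":1},
    {"x":0,"y":-0.4,"z":48,"rx":0,"ry":0,"rz":0,"fingers":1},
    {"x":0,"y":-0.4,"z":48,"rx":0,"ry":0,"rz":0,"fingers":1}
  ]
}}

```text
time_s: 8.15
tool_pos: [0.5655, -0.1471, 0.0751]
tool_rot: [-180.0, 0.0, 76.9]
force: [-0.2, -0.2, -0.3]
grip_width: 0.0162
grasp_force: 24.9
```

Emit:
{"fn": "drive_tool", "kwargs": {
  "moves": [
    {"x":0,"y":0,"z":5,"rx":0,"ry":0,"rz":0,"fingers":1},
    {"x":0,"y":0,"z":9,"rx":0,"ry":0,"rz":0,"fingers":1},
    {"x":0,"y":0,"z":11,"rx":0,"ry":0,"rz":0,"fingers":1},
    {"x":0,"y":0,"z":12.5,"rx":0,"ry":0,"rz":0,"fingers":1},
    {"x":0,"y":0,"z":12.5,"rx":0,"ry":0,"rz":0,"fingers":1}
  ]
}}

```text
time_s: 8.78
tool_pos: [0.566, -0.1472, 0.0631]
tool_rot: [180.0, 0.0, 76.9]
force: [0.3, 0.2, -0.3]
grip_width: 0.0159
grasp_force: 24.9
```

Emit:
{"fn": "drive_tool", "kwargs": {
  "moves": [
    {"x":0,"y":0,"z":1,"rx":0,"ry":0,"rz":0,"fingers":1},
    {"x":4,"y":0,"z":1,"rx":0,"ry":0,"rz":0,"fingers":1},
    {"x":9,"y":0,"z":1,"rx":0,"ry":0,"rz":0,"fingers":1},
    {"x":14,"y":0,"z":1,"rx":0,"ry":0,"rz":0,"fingers":1},
    {"x":18,"y":0,"z":1,"rx":0,"ry":0,"rz":0,"fingers":1},
    {"x":20,"y":0,"z":1,"rx":0,"ry":0,"rz":0,"fingers":1},
    {"x":21,"y":0,"z":1,"rx":0,"ry":0,"rz":0,"fingers":1},
    {"x":21,"y":0,"z":1,"rx":0,"ry":0,"rz":0,"fingers":1}
  ]
}}

```text
time_s: 9.78
tool_pos: [0.5712, -0.1278, 0.0628]
tool_rot: [179.9, 0.1, 76.8]
force: [-1.5, -3.7, 5.8]
grip_width: 0.0158
grasp_force: 24.9
```

Emit:
{"fn": "drive_tool", "kwargs": {
  "moves": [
    {"x":1,"y":0,"z":-0.5,"rx":0,"ry":0,"rz":0,"fingers":1},
    {"x":2,"y":0,"z":-0.5,"rx":0,"ry":0,"rz":0,"fingers":1},
    {"x":3,"y":0,"z":-0.5,"rx":0,"ry":0,"rz":0,"fingers":1},
    {"x":4,"y":0,"z":-0.5,"rx":0,"ry":0,"rz":0,"fingers":1},
    {"x":4,"y":0,"z":-0.5,"rx":0,"ry":0,"rz":0,"fingers":1}
  ]
}}

```text
time_s: 10.4
tool_pos: [0.5718, -0.1231, 0.0628]
tool_rot: [180.0, 0.0, 76.9]
force: [-0.7, -3.5, 4.2]
grip_width: 0.0157
grasp_force: 24.9
```

Emit:
{"fn": "drive_tool", "kwargs": {
  "moves": [
    {"x":1,"y":0,"z":0,"rx":0,"ry":0,"rz":0,"fingers":1},
    {"x":2,"y":0,"z":0,"rx":0,"ry":0,"rz":0,"fingers":1},
    {"x":2,"y":0,"z":0,"rx":0,"ry":0,"rz":0,"fingers":1}
  ]
}}

```text
time_s: 10.78
tool_pos: [0.5722, -0.1212, 0.0628]
tool_rot: [180.0, 0.0, 76.9]
force: [-0.9, -3.0, 5.3]
grip_width: 0.0157
grasp_force: 24.9
```

Emit:
{"fn": "drive_tool", "kwargs": {
  "moves": [
    {"x":1,"y":0,"z":0,"rx":0,"ry":0,"rz":0,"fingers":1},
    {"x":2,"y":0,"z":0,"rx":0,"ry":0,"rz":0,"fingers":1},
    {"x":2,"y":0,"z":0,"rx":0,"ry":0,"rz":0,"fingers":1}
  ]
}}

```text
time_s: 11.15
tool_pos: [0.5724, -0.1206, 0.0628]
tool_rot: [180.0, 0.1, 76.8]
force: [-1.1, -5.4, 7.0]
grip_width: 0.0161
grasp_force: 24.9
```

Emit:
{"fn": "drive_tool", "kwargs": {
  "moves": [
    {"x":1,"y":0,"z":0,"rx":0,"ry":0,"rz":0,"fingers":1},
    {"x":2,"y":0,"z":0,"rx":0,"ry":0,"rz":0,"fingers":1},
    {"x":2,"y":0,"z":0,"rx":0,"ry":0,"rz":0,"fingers":1}
  ]
}}

```text
time_s: 11.52
tool_pos: [0.5724, -0.1206, 0.0628]
tool_rot: [180.0, 0.3, 76.8]
force: [-3.2, -8.2, 6.6]
grip_width: 0.0161
grasp_force: 25.0
```

Run:
```python
from h import *
c=save("wrist","w4"); im=cv2.imread("pics/w4.png"); o=sensors.get_obs(); print(o["tool_pos"],o["force"])
cv2.imwrite("pics/w4v.png",cv2.resize(im[0:200,230:430],None,fx=3,fy=3,interpolation=cv2.INTER_CUBIC))
```

```text
[ 0.57234637 -0.1206465   0.06284201] [-2.9133019  -9.27969954  6.32202057]
```

View pics/w4v.png

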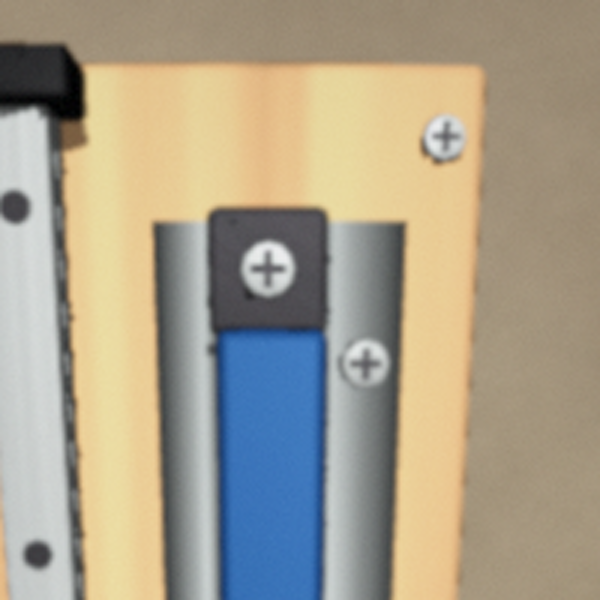

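The crop (×3) shows the blue end flush against the dark stop (edge at y≈330), with the front seated between the fences. I'll ease off the push and release.

Emit:
{"fn": "drive_tool", "kwargs": {
  "moves": [
    {"x":-1.5,"y":0,"z":-0.5,"rx":0,"ry":0,"rz":0,"fingers":1},
    {"x":-2,"y":0,"z":-1,"rx":0,"ry":0,"rz":0,"fingers":1},
    {"x":-2,"y":0,"z":-1,"rx":0,"ry":0,"rz":0,"fingers":0.4},
    {"x":-2,"y":0,"z":-1,"rx":0,"ry":0,"rz":0,"fingers":0.1},
    {"x":-2,"y":0,"z":-1,"rx":0,"ry":0,"rz":0,"fingers":0.0},
    {"x":-2,"y":0,"z":-1,"rx":0,"ry":0,"rz":0,"fingers":0.0},
    {"x":-2,"y":0,"z":-10,"rx":0,"ry":0,"rz":0,"fingers":0.0},
    {"x":-2,"y":0,"z":-35,"rx":0,"ry":0,"rz":0,"fingers":0.0},
    {"x":-2,"y":0,"z":-75,"rx":0,"ry":0,"rz":0,"fingers":-0.2},
    {"x":-2,"y":0,"z":-115,"rx":0,"ry":0,"rz":0,"fingers":-0.3},
    {"x":-2,"y":0,"z":-137,"rx":0,"ry":0,"rz":0,"fingers":-0.3},
    {"x":-2,"y":0,"z":-137,"rx":0,"ry":0,"rz":0,"fingers":-0.3}
  ]
}}

```text
time_s: 13.08
tool_pos: [0.5739, -0.1189, 0.2021]
tool_rot: [179.7, 0.0, 76.9]
force: [0.2, 0.3, 0.2]
grip_width: 0.0562
grasp_force: 0.0
```

Run:
```python
from h import *
c=save("wrist","w5"); t=dict(np.load("pics/t1.npz")); s=dict(np.load("pics/s1.npz"))
w4=cv2.imread("pics/w4.png");w5=cv2.imread("pics/w5.png")
# front far-end top edge: last blue row going up
h=cv2.cvtColor(w5,cv2.COLOR_BGR2HSV); m=((h[...,0]>100)&(h[...,0]<125)&(h[...,1]>140)).astype(np.uint8)
ys,xs=np.nonzero(m[:240,250:400]); xs+=250; print("blue top row",ys.min(),xs.min(),xs.max())
o=[plane(c,[[np.mean(xs[ys==ys.min()+3]),ys.min()-.5]],z)[0] for z in (.088,)]; print(o)
print("stop",np.array([.5728+.2267*.08,-.1228+.974*.08]))
A=lambda x,y:np.array([280+(x+.5)/6-.5,175+(y+.5)/6-.5]); C=lambda x,y:np.array([280+(x+.5)*130/775-.5,172+(y-300+.5)*50/298-.5])
print(plane(t,[A(598,320)],.142),tri([t,s],[A(598,320),C(550,345)]))
for g in (plane(t,[A(598,320)],.142)[0],): goto([g[0],g[1],.2],166.9)
print(sensors.get_obs()["qpos"].round(1))
```

```text
blue top row 118 259 326
[array([ 0.59101355, -0.04489959,  0.088     ])]
stop [ 0.590936 -0.04488 ]
[[ 0.49500629 -0.25281067  0.142     ]] (array([ 0.49312399, -0.25384789,  0.146361  ]), array([ 0.57954797,  0.62777398, -0.96737977,  0.02081314]))
xyz mm [-148.   -45.4    0.2] rv [ 1.0000e-03  1.6000e-03 -1.5711e+00] t 13.125
[ 40.6  14.6 -36.8  94.1   9.1  74.1 -10.9]
```

Emit:
{"fn": "drive_tool", "kwargs": {
  "moves": [
    {"x":-50,"y":-14,"z":0,"rx":0,"ry":0,"rz":-0.18,"fingers":-0.3},
    {"x":-100,"y":-30,"z":0,"rx":0,"ry":0,"rz":-0.36,"fingers":-0.3},
    {"x":-148,"y":-44,"z":0,"rx":0,"ry":0,"rz":-0.54,"fingers":-0.3},
    {"x":-148,"y":-44,"z":0,"rx":0,"ry":0,"rz":-0.72,"fingers":-0.3},
    {"x":-148,"y":-44,"z":0,"rx":0,"ry":0,"rz":-0.9,"fingers":-0.3},
    {"x":-148,"y":-44,"z":0,"rx":0,"ry":0,"rz":-1.08,"fingers":-0.3},
    {"x":-148,"y":-44,"z":0,"rx":0,"ry":0,"rz":-1.26,"fingers":-0.3},
    {"x":-148,"y":-44,"z":0,"rx":0,"ry":0,"rz":-1.44,"fingers":-0.3},
    {"x":-148,"y":-44,"z":0,"rx":0,"ry":0,"rz":-1.571,"fingers":-0.3},
    {"x":-148,"y":-44,"z":0,"rx":0,"ry":0,"rz":-1.571,"fingers":-0.3},
    {"x":-148,"y":-44,"z":0,"rx":0,"ry":0,"rz":-1.571,"fingers":-0.3}
  ]
}}

```text
time_s: 14.5
tool_pos: [0.4955, -0.2529, 0.1987]
tool_rot: [180.0, -0.1, 166.8]
force: [-0.5, 0.1, 0.7]
grip_width: 0.0564
grasp_force: 0.0
```

Run:
```python
from h import *
c=save("wrist","w6"); im=cv2.imread("pics/w6.png"); print(sensors.get_obs()["qpos"].round(1))
print(proj(c,[[.4965,-.2535,.142],[.4965,-.2535,.084]]),)
g=cv2.cvtColor(im,cv2.COLOR_BGR2GRAY)
for v in range(150,300,10): print(v,g[v,250:400:6])
```

```text
[ 61.4  11.8 -41.7  97.9   8.1  73.5  94.8]
[[321.47098585 222.66449303]
 [321.16335083 202.41057117]]
150 [199 242 245 247 114  62 136 139 147 167 204 123 141 144 160 235 249 249
 249 249 249 249 249 249 249]
160 [173 171 172 153  63  42  93 117 133 130 131  97 122 132 136 201 224 224
 223 224 223 225 225 225 226]
170 [179 178 177 174 209 138 123 115  73 127 129 130 131 130 105 193 229 231
 229 230 230 229 229 229 223]
180 [180 178 178 139  38 107 105 103 130 125 128 127 128 127 135 186 221 221
 219 221 223 222 223 222 222]
190 [180 182 182 171  38 100 104 105  68  38  36  40  39  39  53 196 219 220
 220 220 219 219 220 220 219]
200 [181 180 183 179 134 117 117 115  76  10  10   7   7  11  74 213 228 228
 228 228 228 228 228 229 228]
210 [180 183 180 182 228 221 210 187  81  14   8  15   9  10  71 232 233 231
 128  87  87  85  85  84  85]
220 [178 178 177 179 220 225 226 226 227  20  15  10  13  11 226 226 227 228
 161 107 216 216 218 218 218]
230 [177 178 175 175 229 235 234 235 235  15   6  13  13  10 237 237 237 238
 161 164 119  52  26  29  26]
240 [174   9  11  12 206 228 228 228 228 230 230 231 231 230 230 231 230 231
 144 116  13  11   5  55  99]
250 [  7   8   8   8 197 222 183 227 227 219 219 220 220 221 222 221 223 217
 217 169  10   6  14   3  57]
260 [  9  13  10  13 155 178 183 180 182 183 181 181 181 176 176 174 177 177
 181 181   7  11  12  12  10]
270 [39 38 39 37 42 40 39 38 39 39 39 61 57 59 59 58 62 57 58 59 58 58 60 60
 58]
280 [ 48  46  48  46  45  47  47  46  45  47  45  69  63  99 100 100  99 100
 100 101  99  99 102 100 100]
290 [40 40 38 58 57 59 54 55 54 54 53 52 54 52 63 56 58 84 84 66 89 91 81 71
 64]
```

The pixel rows show the black grip at columns 301–331 (centre ≈316, predicted 321.5), so it sits about 4 mm towards −y. Descending with that correction.

Emit:
{"fn": "drive_tool", "kwargs": {
  "moves": [
    {"x":0,"y":-4,"z":30,"rx":0,"ry":0,"rz":0,"fingers":-0.3},
    {"x":0,"y":-4,"z":60,"rx":0,"ry":0,"rz":0,"fingers":-0.3},
    {"x":0,"y":-4,"z":82,"rx":0,"ry":0,"rz":0,"fingers":-0.3},
    {"x":0,"y":-4,"z":94,"rx":0,"ry":0,"rz":0,"fingers":-0.3},
    {"x":0,"y":-4,"z":94,"rx":0,"ry":0,"rz":0,"fingers":-0.3},
    {"x":0,"y":-4,"z":94,"rx":0,"ry":0,"rz":0,"fingers":0.2},
    {"x":0,"y":-4,"z":94,"rx":0,"ry":0,"rz":0,"fingers":0.5},
    {"x":0,"y":-4,"z":94,"rx":0,"ry":0,"rz":0,"fingers":1},
    {"x":0,"y":-4,"z":94,"rx":0,"ry":0,"rz":0,"fingers":1},
    {"x":0,"y":-4,"z":94,"rx":0,"ry":0,"rz":0,"fingers":1},
    {"x":0,"y":-4,"z":94,"rx":0,"ry":0,"rz":0,"fingers":1}
  ],
  "force": 30
}}

```text
time_s: 15.92
tool_pos: [0.4953, -0.2567, 0.1059]
tool_rot: [180.0, 0.0, 166.9]
force: [-0.3, 2.1, 3.1]
grip_width: 0.0237
grasp_force: 30.0
```

Run:
```python
from h import *
p,R=tool(); print("local TCP",rz(np.radians(-13.1)).T@(p[:2]-[.5357,-.150]),p)
n=np.array([.5357,-.150])+rz(np.radians(-13.1))@[-.0545,.0282]; g=np.array([.5357,-.150])+rz(np.radians(-13.1))@[-.013,.0282]
goto([g[0],g[1],p[2]],166.9)
```

```text
local TCP [-0.01511785 -0.11307615] [ 0.49534673 -0.25670697  0.10586699]
xyz mm [ -2.1 141.3   0. ] rv [ 0.0002  0.0003 -0.0001] t 15.925
```

Emit:
{"fn": "drive_tool", "kwargs": {
  "moves": [
    {"x":0,"y":4,"z":0,"rx":0,"ry":0,"rz":0,"fingers":1},
    {"x":0,"y":12,"z":0,"rx":0,"ry":0,"rz":0,"fingers":1},
    {"x":0,"y":22,"z":0,"rx":0,"ry":0,"rz":0,"fingers":1},
    {"x":0,"y":32,"z":0,"rx":0,"ry":0,"rz":0,"fingers":1},
    {"x":0,"y":42,"z":0,"rx":0,"ry":0,"rz":0,"fingers":1},
    {"x":0,"y":52,"z":0,"rx":0,"ry":0,"rz":0,"fingers":1},
    {"x":0,"y":62,"z":0,"rx":0,"ry":0,"rz":0,"fingers":1},
    {"x":0,"y":72,"z":0,"rx":0,"ry":0,"rz":0,"fingers":1},
    {"x":0,"y":82,"z":0,"rx":0,"ry":0,"rz":0,"fingers":1},
    {"x":0,"y":92,"z":0,"rx":0,"ry":0,"rz":0,"fingers":1},
    {"x":0,"y":102,"z":0,"rx":0,"ry":0,"rz":0,"fingers":1},
    {"x":0,"y":112,"z":0,"rx":0,"ry":0,"rz":0,"fingers":1},
    {"x":0,"y":120,"z":0,"rx":0,"ry":0,"rz":0,"fingers":1},
    {"x":0,"y":124,"z":0,"rx":0,"ry":0,"rz":0,"fingers":1},
    {"x":0,"y":126,"z":0,"rx":0,"ry":0,"rz":0,"fingers":1},
    {"x":0,"y":126,"z":0,"rx":0,"ry":0,"rz":0,"fingers":1}
  ]
}}

```text
time_s: 17.92
tool_pos: [0.5236, -0.1369, 0.1058]
tool_rot: [-179.8, 0.1, 166.8]
force: [-0.8, -4.0, 3.7]
grip_width: 0.0237
grasp_force: 30.0
```

Run:
```python
from h import *
c=save("wrist","w7"); im=cv2.imread("pics/w7.png"); o=sensors.get_obs(); p=o["tool_pos"]
print("local TCP",rz(np.radians(-13.1)).T@(p[:2]-[.5357,-.150]),o["force"])
h=cv2.cvtColor(im,cv2.COLOR_BGR2HSV); m=(((h[...,0]<8)|(h[...,0]>172))&(h[...,1]>150)&(h[...,2]>80)).astype(np.uint8)
n,l,st,ce=cv2.connectedComponentsWithStats(m)
for i in range(1,n):
    if st[i,4]>8: print(st[i],ce[i].round(1),plane(c,ce[i],.03)[0].round(4))
P=np.array([.5357,-.150])+rz(np.radians(-13.1))@[-.0545,.0282]; print(proj(c,[[*P,.03]]))
```

```text
local TCP [-0.01473436  0.01011035] [-1.3804152  -6.04221377  3.85819278]
[357 155   3  18  54] [358.  163.5] [ 0.4901 -0.1002  0.03  ]
[[345.23081917 165.0384815 ]]
```

Emit:
{"fn": "drive_tool", "kwargs": {
  "moves": [
    {"x":0,"y":3,"z":0,"rx":0,"ry":0,"rz":0,"fingers":1},
    {"x":0,"y":6,"z":0,"rx":0,"ry":0,"rz":0,"fingers":1},
    {"x":0,"y":9,"z":0,"rx":0,"ry":0,"rz":0,"fingers":1},
    {"x":0,"y":11,"z":0,"rx":0,"ry":0,"rz":0,"fingers":1},
    {"x":0,"y":12,"z":0,"rx":0,"ry":0,"rz":0,"fingers":1},
    {"x":0,"y":12,"z":0,"rx":0,"ry":0,"rz":0,"fingers":1}
  ]
}}

```text
time_s: 18.73
tool_pos: [0.5263, -0.1255, 0.1058]
tool_rot: [-179.8, 0.1, 166.8]
force: [-0.8, -5.4, 3.9]
grip_width: 0.0237
grasp_force: 30.0
```

Emit:
{"fn": "drive_tool", "kwargs": {
  "moves": [
    {"x":0,"y":0.7,"z":0,"rx":0,"ry":0,"rz":0,"fingers":1},
    {"x":0,"y":1.4,"z":0,"rx":0,"ry":0,"rz":0,"fingers":1},
    {"x":0,"y":2,"z":0,"rx":0,"ry":0,"rz":0,"fingers":1},
    {"x":0,"y":2,"z":0,"rx":0,"ry":0,"rz":0,"fingers":1}
  ]
}}

```text
time_s: 19.23
tool_pos: [0.5267, -0.124, 0.1059]
tool_rot: [-179.8, 0.0, 166.7]
force: [-1.2, -6.3, 3.8]
grip_width: 0.024
grasp_force: 30.0
```

Emit:
{"fn": "drive_tool", "kwargs": {
  "moves": [
    {"x":0,"y":0.7,"z":0,"rx":0,"ry":0,"rz":0,"fingers":1},
    {"x":0,"y":1.4,"z":0,"rx":0,"ry":0,"rz":0,"fingers":1},
    {"x":0,"y":2,"z":0,"rx":0,"ry":0,"rz":0,"fingers":1},
    {"x":0,"y":2,"z":0,"rx":0,"ry":0,"rz":0,"fingers":1}
  ]
}}

```text
time_s: 19.73
tool_pos: [0.528, -0.1182, 0.1059]
tool_rot: [180.0, 0.1, 166.9]
force: [2.0, 0.3, 2.1]
grip_width: 0.0237
grasp_force: 30.0
```

Emit:
{"fn": "drive_tool", "kwargs": {
  "moves": [
    {"x":0,"y":0,"z":0,"rx":0,"ry":0,"rz":0,"fingers":1},
    {"x":0,"y":0,"z":0,"rx":0,"ry":0,"rz":0,"fingers":1},
    {"x":0,"y":0,"z":0,"rx":0,"ry":0,"rz":0,"fingers":1}
  ]
}}

```text
time_s: 20.1
tool_pos: [0.528, -0.118, 0.1059]
tool_rot: [180.0, 0.1, 166.9]
force: [3.0, 1.1, 2.4]
grip_width: 0.0239
grasp_force: 30.0
```

Run:
```python
from h import *
c=save("wrist","w8"); s=save("scene","s8"); o=sensors.get_obs(); p=o["tool_pos"]
print("local TCP",rz(np.radians(-13.1)).T@(p[:2]-[.5357,-.150]),o["force"],o["joint_velocities"].round(2))
im=cv2.imread("pics/w8.png"); si=cv2.imread("pics/s8.png")
h=cv2.cvtColor(im,cv2.COLOR_BGR2HSV); m=(((h[...,0]<8)|(h[...,0]>172))&(h[...,1]>150)&(h[...,2]>80)).astype(np.uint8)
n,l,st,ce=cv2.connectedComponentsWithStats(m)
for i in range(1,n):
    if st[i,4]>5:
        q=plane(c,ce[i],.03)[0]; print(st[i],ce[i].round(1),rz(np.radians(-13.1)).T@(q[:2]-[.5357,-.150]))
a=cv2.resize(im[100:260,220:420],(800,640),interpolation=cv2.INTER_CUBIC)[:320]
b=cv2.resize(si[160:230,270:430],(640,280),interpolation=cv2.INTER_CUBIC); b=cv2.copyMakeBorder(b,0,0,0,160,cv2.BORDER_CONSTANT)
cv2.imwrite("pics/fin.png",np.vstack([a,b]))
```

```text
local TCP [-0.01468789  0.02942992] [3.83575303 2.08790845 3.7400864 ] [ 0.01 -0.03 -0.11 -0.13 -0.11 -0.03 -0.02]
```

View pics/fin.png

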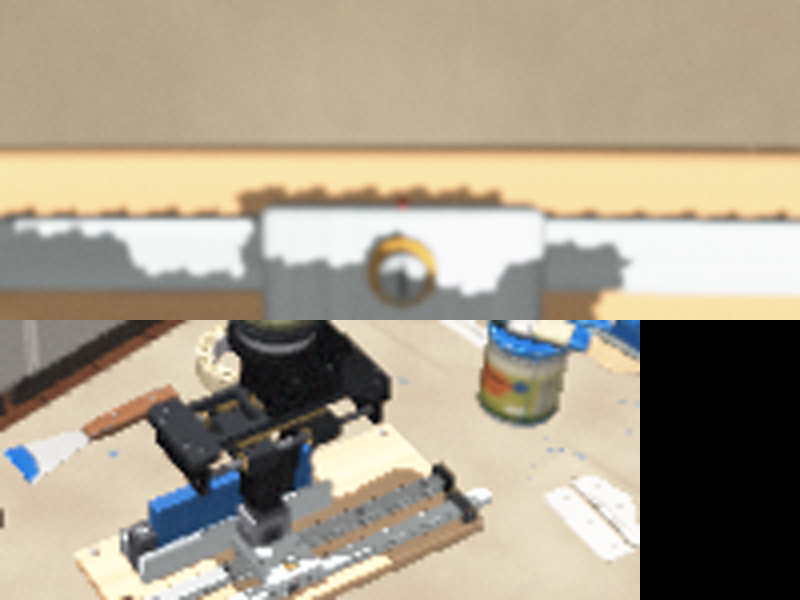

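Both red marks are now hidden under the guide. The last 2 mm command made it jump about 6 mm, and the drag force reversed, so the ball has clicked in. A 1 mm nudge will relieve the remaining pull and test the detent.

Emit:
{"fn": "drive_tool", "kwargs": {
  "moves": [
    {"x":0,"y":0.5,"z":0,"rx":0,"ry":0,"rz":0,"fingers":1},
    {"x":0,"y":1,"z":0,"rx":0,"ry":0,"rz":0,"fingers":1},
    {"x":0,"y":1,"z":0,"rx":0,"ry":0,"rz":0,"fingers":1},
    {"x":0,"y":1,"z":0,"rx":0,"ry":0,"rz":0,"fingers":1},
    {"x":0,"y":1,"z":0,"rx":0,"ry":0,"rz":0,"fingers":1},
    {"x":0,"y":1,"z":0,"rx":0,"ry":0,"rz":0,"fingers":1}
  ]
}}

```text
time_s: 20.95
tool_pos: [0.528, -0.118, 0.1058]
tool_rot: [-180.0, 0.1, 166.9]
force: [4.4, -0.4, 4.3]
grip_width: 0.0238
grasp_force: 30.0
```

```bash
python3 -c "
from cell import workorder
print(workorder.sign_off())"
```

```text
the job is handed in; nothing more can be done
None
```

The job is handed in at about 21 s of the 64 s allowed: the blue front is released against the end stop, and the gripper still holds the drill guide at rest in the notch.

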